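# Tension the coconut grater's belt with the loose crank handle

## Robot

A 7-joint arm with a two-finger parallel gripper is mounted at the origin on the work surface. World frame = base frame: x ahead of the robot, y to its left, z up, the work surface at z = 0. Lengths are in m, angles in rad, forces in N, time in s.
With the tool pointing down it reaches from about 0.4 to 0.85 m from the base axis. Payload 10.4 kg.
Tool frame: the origin (TCP) lies at the very end of the fingers, on their centre line; the grasp point (between the pads) lies 19 mm behind it (manip.tcp_to_grasp is the distance from the TCP to the grasp point, in m); x points along the fingers, y is the direction in which the jaws open and shut, and the axes are right-handed (so a half turn about x gives the same grasp; the last joint's range is limited). The gripper opens to 85 mm and grips with 20 to 120 N. Pads are 22 mm wide; open, the fingers measure 114 mm over their backs; the gripper's body (76 mm by 85 mm) begins 54 mm behind the grasp point. The pads swing forward as they close: fully open they stand 13 mm farther back than shut.
Start: joints at [-0.023, 0.332, -0.065, 1.46, 0.022, 1.35, -0.088], TCP at [0.625, 0, 0.231] pointing down, gripper open.
Joint ranges: [-2.6, 2.6], [-0.5, 2.12], [-1.47, 1.34], [0.16, 2.42], [-1.27, 4.41], [0.06, 2.06], [-2.6, 2.6]. Speed limits (rad/s): [2.22, 2.22, 2.79, 2.79, 3.14, 3.14, 3.14].

## Interface

Orientations are given as a unit quaternion [x, y, z, w].
In Python, from workcell import manip, cams, hand_in gives the robot as it stands.
- The arm moves only by the shell command python3 -m handwheel 'ROWS' [FORCE]. ROWS is text: rows parted by semicolons, each of 7 numbers parted by spaces: the shift along the tool's x, y, z in mm, then the turn, a rotation vector about the tool's x, y, z in rad, then the finger opening in mm, from 0 to 85.4. A call has 1 to 8 rows; each row shifts and turns the commanded pose from where the row before left it, along the tool's axes as they then stand; what a row does not reach is not made up. A row lasts 1/10 s, in which the tool goes at most 50 mm and 8.59 degrees, less where a joint would pass 70% of its speed; a pose out of reach is approached as far as the arm can. A call with a gripper value outside its range is refused whole. The fingers move at their own pace and stop on an object; FORCE is the grip in N (left out, the last holds). Time passes only in rows, so rows that do not move let the fingers close. It gives the time, the measured TCP pose, the force and the opening at its end, in the units of the state.
- manip.get_obs(): the state, without advancing time (a new reading comes with each control period).
- cams.camera(name): name is "scene" or "side" or "wrist"; returns a dict with "color" (400x640x3 uint8, blue, green, red), "depth" (400x640 float32, m along the optical axis (not along the pixel's ray), 0 where there is no reading), "camera_matrix" (3x3 intrinsics, pixels), "origin" and "attitude" of the camera in the world; the wrist camera has in their place "T_tool_cam" (4x4, takes a point from camera to tool coordinates, whose origin is the TCP and whose axes are the tool frame's). Camera axes: x right, y down, z forward; pixel columns grow to the right and rows downward; lengths in m; the calibration is good to about 2 mm. A picture is of the moment at which its call begins: read the wrist's pose just before it.
- hand_in(): hands the job in, once; it reports no verdict.
Trained networks look in the newest picture that a camera, given by its name, has taken for a name from the list of things; names that differ only in an ending like _2 or _b are one class to them, and where a whole thing is asked for, a point or a joint stands for the part that bears it (a point fixed in the world has none). Each returns a list of dicts, best first, with "conf" (0 to 1); they miss things now and then, are a little off and sometimes report something else, mostly with a low value. They report only what shows in the picture. A call takes as long as a camera call. They do not tell look-alikes from the thing itself.
- cams.recognise(camera, thing): "box" ([left, top, width, height] in pixels, round what is visible of it).
- cams.outline_of(camera, thing): "region" (400x640 bool, what is visible of it) and "box" ([left, top, width, height] in pixels, round what is visible of it).
The state is a dict: "clock": time; "joint_pos": joint angles; "joint_velocities": joint speeds; "tau": joint torques, N m; "position": TCP position; "ee_rot": TCP orientation; "ft_force": force on the tool from outside, world axes, zero at the start; "torque": the same for the moment, N m; "grip_width": opening from 0.0 (shut) to 1.0 (fully open).
Only numpy, scipy, OpenCV 4.12 (cv2) and the standard library are available. Lean on these libraries where they do the work, as an engineer would, in place of code of your own. Each camera call takes 0.05 s, during which the arm holds its last target.

## Task

The belt of the coconut grater has gone slack: take the loose crank handle (the straight round wooden grip on a thin steel shank) out of the tool block, push its shank fully home down the socket in the tension handwheel beside the motor, and use it to wind the wheel clockwise until the spring comes up firm, with the skirt of the spring cup under the wheel level with the bead on its sleeve, and not past it. Leave the handle standing fully home in the wheel and let go; the spring must stay firm. Do not knock over or push away anything else on the bench.

Things in the scene. Friction and masses are not known exactly. Their poses are not given: they have to be found in the camera images.
- grater: Coconut grater, fixed; origin on the bench under its middle. In its axes (mm): base x -100..100, y -215..205, 50 high; head with open hopper x -100..100, y 15..215, 272 high; chute with a low steel plate under it on the +x side to x 270; grey belt guard x -125..-91, y -120..175, 192 high; motor (lying) x -65..90, y -110..-10, 205 high. Upright tension spindle with the handwheel at x 0, y -165.
- wheel_axis (a point): Middle of the level handwheel (dark cast metal, rim 115 mm outside, 12 mm thick, three spokes) on its upright axis, 198 mm above the bench at wheel = 0. A nut on the fixed spindle: it sinks 6 mm per full clockwise turn seen from above. Hub top 14 mm above this point. The 12 mm spindle end stays put, 210 mm above the bench, so it comes out of the hub as the wheel sinks.
- socket (a point): Mouth of the handle socket: centre of the upper opening of an upright round boss (29 mm across) in the wheel's rim, 42 mm from the wheel axis and 16 mm above point wheel_axis. Round hole 13 mm across, 27.5 mm deep. Goes round and down with the wheel.
- wheel (a joint): Angle of the handwheel in rad, growing clockwise seen from above; 6.283 (one turn) lowers it 6 mm. Starts between 0.3 and 5.5; see point socket for the socket's direction. It has no stop at the right tension and can be wound past it. It stays where it is left, also under tension.
- spring_cup (a joint): How far the spring cup is pressed down, m: 0 slack, 0.006 right (skirt level with bead), good from 0.004 to 0.008. The hub runs free for 0.3 to 8.5 mm (varies) before it meets the cup; then the cup sinks about 6 mm per turn. Push at the handle along its circle: about 1 N running free, then rising by some 1.8 N per mm of cup travel to about 12 N at 6 mm (firm).
- cup_skirt (a point): Middle of the lower edge of the spring cup: an upturned steel cup (43 mm across, 35 mm high, 46 mm across at the skirt) that slides down over a 33 mm steel sleeve, under the wheel and on its axis.
- bead (a point): Middle of the top of the raised bead round the sleeve (38 mm across, 3 mm high). The cup's skirt starts 6 mm above it and is level with it at the right tension. It does not move.
- crank: Loose crank handle, about 0.09 kg, upright in one of the block's holes. Origin on its axis at the flat shoulder, z up. Below: steel shank 9 mm thick, 28 mm long, chamfered end. Above: steel flange 26 mm across, 4 mm high, then a straight round wooden grip 24 mm across up to 66 mm above the origin. Fully home, the shoulder stands about 0.5 mm above the mouth (point socket).
- crank_tip (a point): Lower end of the handle's shank, on its axis, 28 mm below the origin of crank.
- tool_block: Fixed wooden block, 70 mm in its x by 170 mm in its y by 48 mm high, origin under its middle. Three upright holes, 13 mm across and 27.5 mm deep, in a row along its y at -55, 0 and +55 mm hold the crank handle, the awl and the T-handled key in any order.
- awl: Awl standing in the block: the same kind of steel shank, with a pear-shaped wooden knob 35 mm across at the thickest, top 48 mm over the block. Origin at the block's top on its axis. Not needed.
- tkey: All-steel T-handled key standing in the block: stem 13 mm thick, cross bar 64 mm long and 11 mm thick along its x, 40 mm over the block, within 0.2 rad of square to the row. Origin at the block's top on its axis. Not needed.
- oil_bottle: Brown glass bottle, 58 mm across and 200 mm high with its narrow neck, upright on the bench. Origin under its middle.
- cobek: Black basalt cobek (mortar dish) 160 mm across, 46 mm high, its stubby pestle leaning in it, up to 95 mm high. Origin under its middle.
- strainer: Red plastic strainer, bowl 128 mm across and 44 mm high, flat handle out to 167 mm along its x. Origin under the bowl.
- tumbler: Glass tumbler 70 mm across at the rim, 95 mm high, upright. Origin under its middle.
- coconut_half: Half coconut shell, open side up, 94 mm across, 42 mm high. Origin under its middle.
Mind the look-alikes: they are no part of the job. Leave any yellow look-alike of the crank alone.

How it is judged:
By the outcome, as a careful person would: the job done as asked, in the order asked, and still so for the second after the job is handed in, with the robot touching nothing.
It also fails if it takes over 72 s, if anything falls off the work surface, if the arm or the gripper's body presses on something with over 40 N, if the wrist force passes 120 N, or if a joint passes its speed limit or range.

## Working session

There is one attempt and no reset: what is moved stays moved. The work goes in short steps, Python scripts to look and compute and a shell command to move; the robot and the scene stay as the last step left them, time stands still between calls to the robot, and variables do not carry over. Pictures are saved under pics/ and viewed, and the job is handed in when it is done.

```bash
ls; mkdir -p pics; cat > h.py <<'E'
import numpy as np, cv2
from scipy.spatial.transform import Rotation as R
from workcell import manip, cams, hand_in
def tool():
    o=manip.get_obs(); T=np.eye(4); T[:3,:3]=R.from_quat(o['ee_rot']).as_matrix(); T[:3,3]=o['position']; return T
def shot(n):
    T=tool(); c=cams.camera(n)
    if n=='wrist': M=T@c['T_tool_cam']
    else:
        M=np.eye(4); a=np.array(c['attitude']); M[:3,:3]=a if a.shape==(3,3) else R.from_quat(a).as_matrix(); M[:3,3]=c['origin']
    return c,M
def cloud(c,M):
    K=c['camera_matrix']; d=c['depth']; v,u=np.mgrid[:400,:640]
    P=np.stack([(u-K[0,2])/K[0,0]*d,(v-K[1,2])/K[1,1]*d,d],-1)
    W=P@M[:3,:3].T+M[:3,3]; W[d<=0]=np.nan; return W
def proj(p,c,M):
    q=M[:3,:3].T@(np.array(p)-M[:3,3]); K=c['camera_matrix']; return K[:2,:2]@(q[:2]/q[2])+K[:2,2]
E
python3 - <<'E'
from h import *
for n in ['scene','side','wrist']:
    c,M=shot(n); cv2.imwrite(f'pics/{n}0.png',c['color']); print(n,M.round(3).tolist(),c['camera_matrix'].tolist() if hasattr(c['camera_matrix'],'tolist') else c['camera_matrix'])
    W=cloud(c,M)
    for t in ['crank','awl','tkey','tool_block','wheel','socket','spring_cup','grater','oil_bottle','cobek','strainer','tumbler','coconut_half']:
        for r in cams.outline_of(n,t)[:3]:
            m=r['region']; w=W[m]; w=w[~np.isnan(w[:,0])]
            print(t,round(r['conf'],2),[int(x) for x in r['box']],np.nanmedian(w,0).round(3) if len(w) else None, np.percentile(w[:,2],[2,98]).round(3) if len(w) else None)
print(manip.get_obs(), manip.tcp_to_grasp)
E
```

```text
pics
scene [[0.314, 0.758, -0.572, 1.187], [0.949, -0.243, 0.199, -0.215], [0.012, -0.606, -0.796, 1.151], [0.0, 0.0, 0.0, 1.0]] [[483.39827246355065, 0.0, 310.4792323010322], [0.0, 483.39827246355065, 196.30628795071004], [0.0, 0.0, 1.0]]
crank 0.71 [206, 234, 27, 50] [ 0.555 -0.228  0.108] [0.011 0.201]
crank 0.56 [239, 277, 13, 23] [ 0.635 -0.186  0.072] [0.027 0.095]
crank 0.48 [176, 261, 14, 22] [ 0.553 -0.322  0.093] [0.046 0.116]
tkey 0.61 [268, 220, 45, 47] [ 0.62  -0.068  0.202] [0.124 0.214]
tkey 0.41 [156, 272, 18, 18] [ 0.57  -0.375  0.092] [0.058 0.096]
tool_block 0.62 [127, 265, 78, 66] [ 0.581 -0.371  0.046] [0.001 0.053]
wheel 0.79 [266, 221, 51, 46] [ 0.618 -0.065  0.201] [-0.001  0.214]
socket 0.64 [267, 219, 49, 49] [ 0.618 -0.067  0.201] [0.033 0.214]
spring_cup 0.39 [297, 246, 5, 11] [ 0.629 -0.048  0.169] [0.142 0.177]
grater 0.65 [265, 158, 194, 188] [0.667 0.156 0.145] [-0.001  0.268]
oil_bottle 0.91 [206, 232, 26, 53] [ 0.554 -0.229  0.107] [0.002 0.201]
cobek 0.71 [178, 203, 56, 51] [ 0.393 -0.247  0.036] [0.011 0.087]
cobek 0.48 [172, 262, 15, 15] [ 0.554 -
[... 2600 characters left out ...]

{'clock': 2.1, 'joint_pos': array([-0.02264995,  0.3321796 , -0.06470486,  1.46013026,  0.02157284,
        1.34990749, -0.08851194]), 'joint_velocities': array([-0.00020143,  0.00133064,  0.0006307 , -0.00167106, -0.00226277,
       -0.00081194, -0.00060334]), 'tau': array([ 1.53460724e-04, -6.25223136e+01,  4.87067329e-02, -3.91827393e+01,
        1.64259266e-02,  1.89908344e-03,  4.21989330e-05]), 'position': array([6.25004384e-01, 6.03288908e-05, 2.31335810e-01]), 'ee_rot': array([ 0.5000177 ,  0.50000456, -0.49996203,  0.50001571]), 'ft_force': array([ 0.07967611, -0.08190025,  0.17763119]), 'torque': array([0.04242701, 0.02112667, 0.03148559]), 'grip_width': 1.0045369434236464} 0.0187
```

View images.

```bash
python3 - <<'E'
import cv2
a=cv2.imread('pics/scene0.png'); s=cv2.imread('pics/side0.png')
cv2.imwrite('pics/side_crop.png',cv2.resize(s[140:400,250:510],None,fx=3,fy=3,interpolation=cv2.INTER_CUBIC)[:600,:780] if 0 else cv2.resize(s[160:400,250:510],None,fx=2.5,fy=2.5,interpolation=cv2.INTER_CUBIC))
cv2.imwrite('pics/scene_crop.png',cv2.resize(a[190:350,110:330],None,fx=3.5,fy=3.5,interpolation=cv2.INTER_CUBIC))
E
```

```text
(no output)
```

View pics/scene_crop.png

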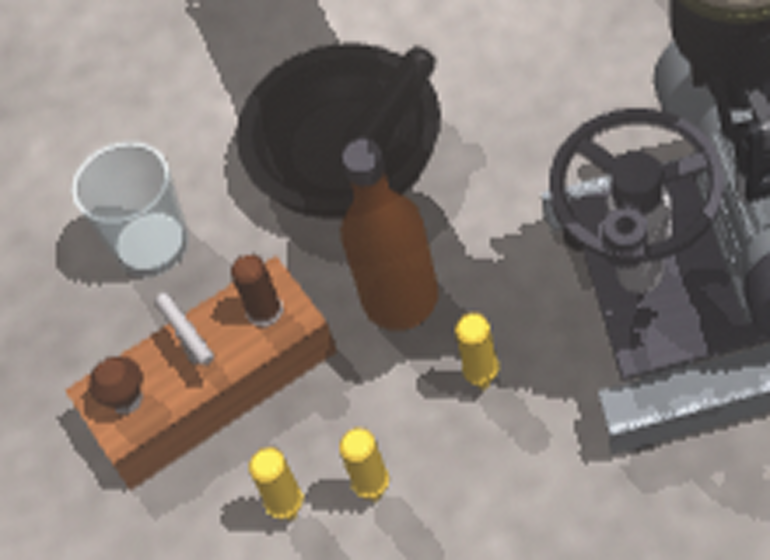

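View pics/side_crop.png

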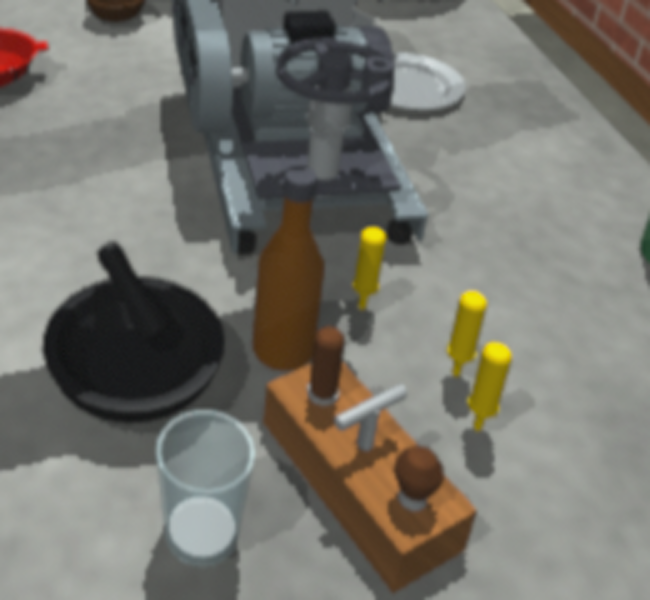

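View pics/wrist0.png

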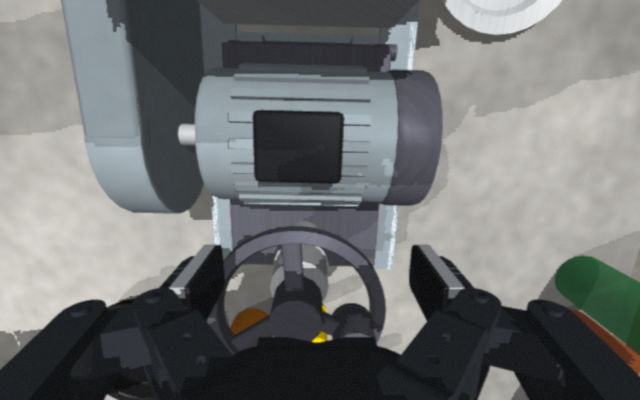

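View pics/scene0.png

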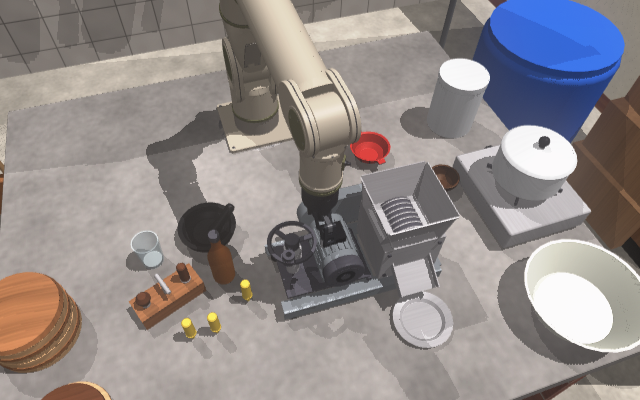

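Candidates for the crank in the scene picture:
- the brown straight grip in the block at (183,270)
- the pear-shaped awl knob at (143,297)
- yellow look-alikes at (246,290), (213,322) and (189,328)

I choose the brown straight grip on its steel flange; the crop confirms it. Next I measure it.

```bash
python3 - <<'E'
from h import *
for n in ['side','scene','wrist']:
    c,M=shot(n); W=cloud(c,M)
    f=W.reshape(-1,3)
    def near(p,r,z0,z1):
        return f[(np.hypot(f[:,0]-p[0],f[:,1]-p[1])<r)&(f[:,2]>z0)&(f[:,2]<z1)]
    if n!='wrist':
        for nm,p in [('crank',(.548,-.327)),('awl',(.578,-.433)),('tkey',(.565,-.376)),('bottle',(.545,-.24))]:
            q=near(p,.035,.06,.3); print(n,nm,len(q),q[:,:2].min(0).round(4),q[:,:2].max(0).round(4),q[:,2].max().round(4)); 
            t=q[q[:,2]>q[:,2].max()-.004]; print('  top',len(t),t.mean(0).round(4))
    q=near((.62,-.065),.08,.194,.22); 
    for a,b in [(.196,.2015),(.2015,.207),(.207,.218)]:
        t=q[(q[:,2]>a)&(q[:,2]<b)]
        if len(t): print(n,a,len(t),t.min(0).round(4),t.max(0).round(4),t.mean(0).round(4))
E
```

```text
side crank 303 [ 0.5307 -0.335 ] [ 0.5535 -0.3118] 0.1169
  top 55 [ 0.5422 -0.324   0.1145]
side awl 341 [ 0.5651 -0.442 ] [ 0.5985 -0.4111] 0.0974
  top 86 [ 0.5818 -0.4257  0.095 ]
side tkey 250 [ 0.5323 -0.3899] [ 0.5924 -0.3583] 0.0959
  top 116 [ 0.5619 -0.375   0.0934]
side bottle 1091 [ 0.51   -0.2579] [ 0.5624 -0.2154] 0.202
  top 83 [ 0.5352 -0.2289  0.2001]
side 0.196 279 [ 0.5547 -0.118   0.196 ] [0.666  0.001  0.2015] [ 0.607  -0.0703  0.1991]
side 0.2015 273 [ 0.5541 -0.1176  0.2015] [ 0.665  -0.0029  0.2069] [ 0.6066 -0.0676  0.2031]
side 0.207 162 [ 0.5956 -0.0933  0.2072] [ 0.6622 -0.0447  0.2151] [ 0.6283 -0.0715  0.2113]
scene crank 169 [ 0.5342 -0.3353] [ 0.5607 -0.3114] 0.1178
  top 21 [ 0.5476 -0.3234  0.1156]
scene awl 179 [ 0.5723 -0.4434] [ 0.6034 -0.4084] 0.0994
  top 16 [ 0.5877 -0.4263  0.0968]
scene tkey 124 [ 0.5345 -0.3902] [ 0.5959 -0.3592] 0.0968
  top 39 [ 0.5627 -0.3763  0.0945]
scene bottle 701 [ 0.5225 -0.257 ] [ 0.5684 -0.2051] 0.2025
  top 60 [ 0.5396 -0.2286  0.2001]
scene 0.196 468 [ 0.5558 -0.1176  0.196 ] [ 0.6721 -0.0027  0.2015] [ 0.6117 -0.0577  0.1994]
scene 0.2015 282 [ 0.5597 -0.1166  0.2015] [ 0.673  -0.0038  0.207 ] [ 0.6171 -0.062   0.2031]
scene 0.207 251 [ 0.5642 -0.0931  0.2071] [ 0.6666 -0.0445  0.2157] [ 0.6309 -0.0686  0.2111]
wrist 0.196 3213 [ 0.5563 -0.0876  0.196 ] [ 6.705e-01 -2.000e-04  2.015e-01] [ 0.6105 -0.0424  0.1999]
wrist 0.2015 3975 [ 0.556  -0.0888  0.2015] [ 0.6703 -0.0007  0.207 ] [ 0.6187 -0.0337  0.2029]
wrist 0.207 2258 [ 0.5969 -0.0731  0.207 ] [ 0.664  -0.0406  0.2146] [ 0.619  -0.056   0.2112]
```

```bash
python3 -m handwheel '-30 0 0 0 0 0 85; -30 -10 45 0 0 0 85; 0 -10 50 0 0 0 85; 0 -10 50 0 0 0 85; 0 -10 50 0 0 0 85; 0 -10 45 0 0 0 85;0 -10 0 0 0 0 85;0 0 0 0 0 0 85'
```

```text
clock: 3.05
position: [0.5654, -0.2347, 0.2888]
ee_rot: [-0.501, -0.499, 0.501, -0.499]
ft_force: [0.6, 1.1, 0.5]
grip_width: 0.995
```

```bash
python3 -m handwheel '0 -5 25 0 0 0 85; 0 -5 30 0 0 0 85; 0 -5 30 -0.14 0 0 85; 0 -5 0 -0.14 0 0 85;0 0 0 -0.09 0 0 85;0 0 0 0 0 0 85;0 0 0 0 0 0 85'
python3 - <<'E'
from h import *
c,M=shot('wrist'); cv2.imwrite('pics/w1.png',c['color']); W=cloud(c,M); f=W.reshape(-1,3)
print(tool().round(4).tolist())
q=f[(np.hypot(f[:,0]-.546,f[:,1]+.324)<.03)&(f[:,2]>.06)&(f[:,2]<.13)]
t=q[q[:,2]>q[:,2].max()-.006]; print(len(q),q.min(0),q.max(0)); print('top',len(t),t.mean(0),t.min(0),t.max(0))
for r in cams.recognise('wrist','crank'): print(r)
E
```

```text
clock: 3.75
position: [0.5475, -0.3173, 0.2886]
ee_rot: [0.4, 0.583, -0.399, 0.583]
ft_force: [0.4, -0.0, 0.5]
grip_width: 0.999
[[0.0003, 0.9326, 0.3608, 0.5473], [0.0004, 0.3608, -0.9326, -0.3175], [-1.0, 0.0004, -0.0003, 0.2886], [0.0, 0.0, 0.0, 1.0]]
533 [ 0.5326996  -0.33228264  0.06020011] [ 0.55632605 -0.30900634  0.11621621]
top 366 [ 0.54443516 -0.32022749  0.11357271] [ 0.53299306 -0.33228264  0.11023758] [ 0.55601771 -0.3091913   0.11621621]
{'box': [415.4, 161.8, 38.3, 31.3], 'conf': 0.81}
{'box': [394.0, 201.4, 33.4, 35.1], 'conf': 0.77}
{'box': [404.6, 68.2, 44.9, 29.3], 'conf': 0.73}
{'box': [299.1, 157.0, 25.1, 31.4], 'conf': 0.67}
```

View pics/w1.png

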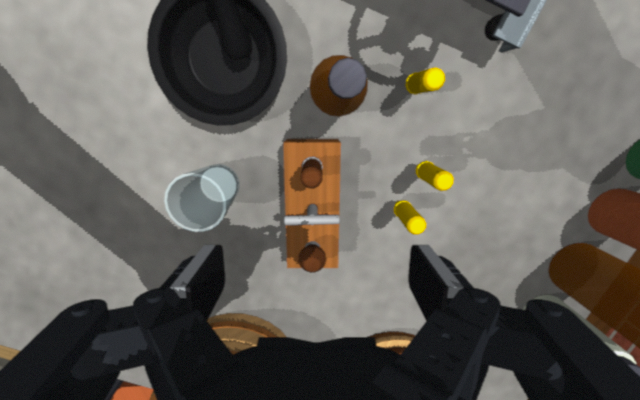

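The wrist picture shows the crank grip at (312,175). The T-key is at (312,218), the awl at (312,258), the bottle cap at (345,78) and the yellow ones at (430,80), (437,177) and (410,218). The jaw line is square to the row, so I descend.

```bash
python3 -m handwheel '30 -4 3 0 0 0 85; 45 0 0 0 0 0 85; 45 0 0 0 0 0 85; 40 0 0 0 0 0 85; 30 0 0 0 0 0 85; 16 0 0 0 0 0 85;10 0 0 0 0 0 85; 0 0 0 0 0 0 85'
python3 - <<'E'
from h import *
c,M=shot('wrist'); cv2.imwrite('pics/w2.png',c['color']);print(tool().round(4)[:3,3])
E
```

```text
clock: 4.65
position: [0.544, -0.3227, 0.0723]
ee_rot: [0.4, 0.584, -0.4, 0.583]
ft_force: [0.1, 1.1, 0.3]
grip_width: 0.997
[ 0.5445 -0.3231  0.0734]
```

View pics/w2.png

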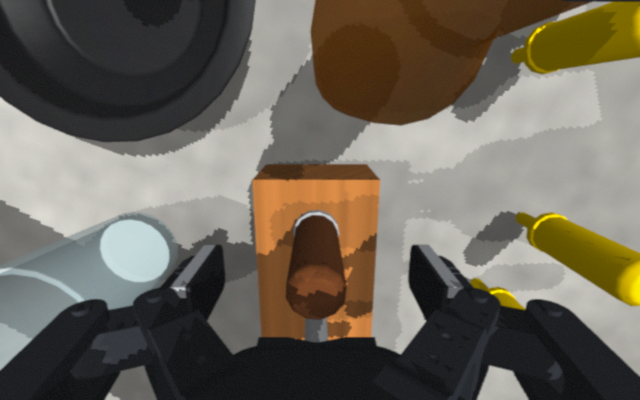

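The grip is centred between the pads, with its top at (316,290), and the bottle is clear. I close.

```bash
python3 - <<'E'
from h import *
c,M=shot('wrist');W=cloud(c,M);f=W.reshape(-1,3);T=tool()
q=f[(np.hypot(f[:,0]-.5445,f[:,1]+.322)<.025)&(f[:,2]>.11)&(f[:,2]<.122)];print(len(q),q.mean(0),q.min(0),q.max(0)); print(((q.mean(0)-T[:3,3])@T[:3,:3]))
E
python3 -m handwheel '0 0 0 0 0 0 10;0 0 0 0 0 0 10;0 0 0 0 0 0 10;0 0 0 0 0 0 10;0 0 0 0 0 0 10;0 0 0 0 0 0 10' 60
```

```text
2505 [ 0.54368222 -0.31879316  0.11353741] [ 0.53281782 -0.33121756  0.11000135] [ 0.55613017 -0.30866182  0.11616361]
[-0.03945679  0.00061223 -0.00453993]
clock: 5.35
position: [0.544, -0.3231, 0.073]
ee_rot: [0.4, 0.583, -0.4, 0.584]
ft_force: [-0.9, -0.0, 3.7]
grip_width: 0.266
```

```bash
python3 -m handwheel '-10 0 0 0 0 0 10;-20 0 0 0 0 0 10;-40 0 0 0 0 0 10;-45 0 0 0 0 0 10;-50 0 0 0 0 0 10;-50 0 0 0 0 0 10;-20 0 0 0 0 0 10;0 0 0 0 0 0 10'
python3 - <<'E'
from h import *
c,M=shot('wrist');cv2.imwrite('pics/w3.png',c['color'])
s,N=shot('side');cv2.imwrite('pics/s3.png',s['color'][100:400,250:550])
W=cloud(c,M);T=tool();P=(W-T[:3,3])@T[:3,:3];f=P.reshape(-1,3);print(T[:3,3])
q=f[(np.hypot(f[:,1],f[:,2]+.003)<.02)&(f[:,0]<.03)&(f[:,0]>-.06)]
for a in np.arange(-.045,.03,.006):
    t=q[(q[:,0]>a)&(q[:,0]<=a+.006)]
    if len(t)>5: print(round(a,3),len(t),t[:,1:].min(0).round(4),t[:,1:].max(0).round(4))
E
```

```text
clock: 6.15
position: [0.5449, -0.3235, 0.3123]
ee_rot: [0.4, 0.581, -0.399, 0.586]
ft_force: [-0.6, -0.5, -1.3]
grip_width: 0.269
[ 0.54377554 -0.322757    0.30738079]
-0.045 1825 [-0.018  -0.0132] [0.0185 0.0113]
-0.039 673 [-0.0195 -0.0129] [0.0184 0.0118]
-0.033 584 [-0.0197 -0.0129] [ 0.0183 -0.0035]
-0.027 525 [-0.0196 -0.0126] [ 0.0184 -0.0037]
-0.021 453 [-0.0197 -0.0128] [ 0.0185 -0.0034]
-0.015 393 [-0.0195 -0.0126] [ 0.0182 -0.0036]
-0.009 237 [-0.0152 -0.0128] [ 0.0173 -0.0034]
-0.003 178 [-0.0087 -0.0126] [ 0.0139 -0.003 ]
0.003 165 [-0.009  -0.0125] [ 0.0141 -0.0023]
0.009 148 [-0.0096 -0.0134] [ 0.0144 -0.0009]
0.015 230 [-0.0104 -0.0133] [0.0151 0.0022]
```

View pics/w3.png

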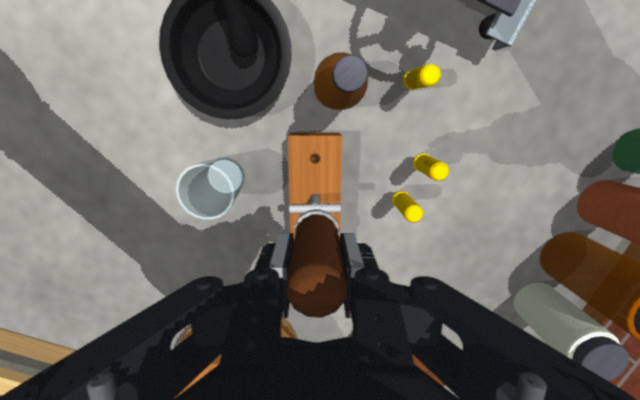

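View pics/s3.png

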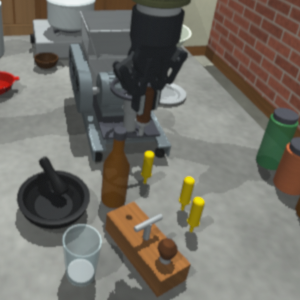

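The wrist picture shows the crank held upright with its grip at (316,265); its old hole at (315,158) is empty. In the side view the other two tools are undisturbed. Next I carry it to the wheel.

```bash
python3 -m handwheel '0 15 -18 0 0 0 10;0 28 -33 0 0 0 10;0 33 -39 0 0 0 10;0 33 -39 0 0 0 10;0 29 -35 0.1 0 0 10;0 0 0 0.14 0 0 10;0 0 0 0.133 0 0 10;0 0 0 0 0 0 10'
python3 -m handwheel '0 0 0 0 0 0 10;0 0 0 0 0 0 10'
python3 - <<'E'
from h import *
c,M=shot('wrist');cv2.imwrite('pics/w4.png',c['color']);np.savez('w4.npz',d=c['depth'],M=M,K=c['camera_matrix'],T=tool(),im=c['color'])
print(tool().round(4).tolist())
W=cloud(c,M);T=tool();
f=W.reshape(-1,3)
f=f[(np.hypot(f[:,0]-.6135,f[:,1]+.06)<.07)]
for a,b in [(.190,.199),(.199,.2065),(.2065,.22)]:
    t=f[(f[:,2]>a)&(f[:,2]<b)]; print(a,len(t),t.min(0).round(4),t.max(0).round(4))
P=(W-T[:3,3])@T[:3,:3];f=P.reshape(-1,3)
q=f[(np.hypot(f[:,1],f[:,2]+.003)<.02)&(f[:,0]<.03)&(f[:,0]>-.06)]
for a in np.arange(-.003,.03,.003):
    t=q[(q[:,0]>a)&(q[:,0]<=a+.003)]
    if len(t)>5: print(round(a,3),len(t),t[:,1:].min(0).round(4),t[:,1:].max(0).round(4))
E
```

```text
clock: 7.05
position: [0.6119, -0.1217, 0.3056]
ee_rot: [-0.5, -0.5, 0.502, -0.498]
ft_force: [-0.1, -0.8, 0.6]
grip_width: 0.266
clock: 7.25
position: [0.6122, -0.1224, 0.3069]
ee_rot: [-0.5, -0.5, 0.5, -0.5]
ft_force: [-0.2, 0.1, -0.4]
grip_width: 0.261
[[-0.0007, 1.0, -0.0011, 0.6123], [0.0002, -0.0011, -1.0, -0.1225], [-1.0, -0.0007, -0.0002, 0.3071], [0.0, 0.0, 0.0, 1.0]]
0.19 487 [ 0.5646 -0.1066  0.1903] [ 0.6613 -0.0104  0.199 ]
0.199 6849 [ 0.5554 -0.1154  0.199 ] [ 6.703e-01 -6.000e-04  2.063e-01]
0.2065 2581 [ 0.5964 -0.0913  0.2066] [ 0.6647 -0.0416  0.2159]
-0.003 117 [-0.0105 -0.0142] [ 0.0138 -0.0053]
0.0 91 [-0.0103 -0.0141] [ 0.0123 -0.005 ]
0.003 94 [-0.01  -0.014] [ 0.0126 -0.0047]
0.006 84 [-0.0102 -0.014 ] [ 0.0126 -0.0047]
0.009 88 [-0.0104 -0.014 ] [ 0.0124 -0.0049]
0.012 72 [-0.0099 -0.014 ] [ 0.0126 -0.0048]
0.015 73 [-0.0101 -0.014 ] [ 0.0122 -0.0052]
0.018 147 [-0.0117 -0.0148] [0.0131 0.0004]
0.021 120 [-0.0117 -0.015 ] [ 0.0137 -0.0002]
0.024 16 [-0.0072 -0.0148] [ 0.0121 -0.0081]
```

View pics/w4.png

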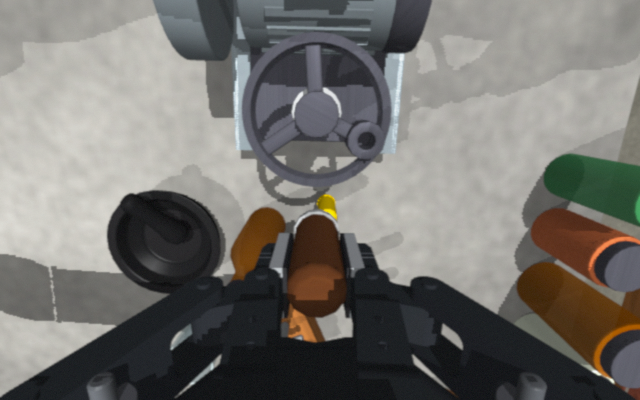

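The wrist picture shows the wheel with its hub at (317,113) and the socket boss at (366,138). The crank is at (316,250). I fit circles and compare the socket with the crank in the same camera frame.

```bash
cat > fit.py <<'E'
from h import *
from scipy.optimize import least_squares
def run(tag,ws=(.6135,-.06)):
    Ts=[tool() for _ in range(1)]
    c,M=shot('wrist');cv2.imwrite(f'pics/{tag}.png',c['color'])
    A=np.array(c['T_tool_cam']); T=M@np.linalg.inv(A)
    W=cloud(c,M); P=(W-T[:3,3])@T[:3,:3]
    f=W.reshape(-1,3); p=P.reshape(-1,3)
    # crank axis in tool
    s=(np.abs(p[:,1])<.02)&(p[:,2]<-.004)&(p[:,2]>-.02)&(p[:,0]>-.002)&(p[:,0]<.016)
    q=p[s]; r=least_squares(lambda k:np.hypot(q[:,1]-k[0],q[:,2]-k[1])-.012,[0,0],loss='soft_l1',f_scale=.0005).x
    print('crank axis tool y,z',r.round(4),'world off',(T[:3,:3]@[0,*r]).round(4),'n',s.sum())
    # rim
    ang=None
    rim=(np.hypot(f[:,0]-ws[0],f[:,1]-ws[1])<.066)&(np.hypot(f[:,0]-ws[0],f[:,1]-ws[1])>.046)&(f[:,2]>.18)&(f[:,2]<.208)
    zz=np.median(f[rim][:,2]); g=f[rim&(np.abs(f[:,2]-zz)<.003)]
    def res(k):
        d=np.hypot(g[:,0]-k[0],g[:,1]-k[1]); return np.maximum(d-.0575,0)+np.minimum(d-.0475,0)*0.5
    k=least_squares(res,ws,loss='soft_l1',f_scale=.0005).x
    print('wheel centre',k.round(4),'rim top z',zz.round(4),'rmax',np.percentile(np.hypot(g[:,0]-k[0],g[:,1]-k[1]),[2,98]).round(4))
    d=np.hypot(f[:,0]-k[0],f[:,1]-k[1])
    b=(d>.024)&(d<.06)&(f[:,2]>zz+.006)&(f[:,2]<zz+.017)
    bb=f[b]; print('boss n',len(bb),bb.min(0).round(4),bb.max(0).round(4))
    m0=np.median(bb,0)[:2]
    def res2(x):
        e=np.hypot(bb[:,0]-x[0],bb[:,1]-x[1]); return np.maximum(e-.0145,0)+np.minimum(e-.0065,0)
    x=least_squares(res2,(bb.min(0)[:2]+bb.max(0)[:2])/2,loss='soft_l1',f_scale=.0005).x
    print('boss c',x.round(4),'top z',np.percentile(bb[:,2],90).round(4),'radius',np.hypot(*(x-k)).round(4),'ang',np.arctan2(*(x-k)[::-1]).round(3))
    print('TCP',T[:3,3].round(4))
    for o in [manip.get_obs() for _ in range(1)]: print(o['position'].round(4))
E
python3 -c "
from fit import *
run('w5')"
```

```text
crank axis tool y,z [ 0.001  -0.0016] world off [ 0.001   0.0016 -0.    ] n 533
wheel centre [ 0.6132 -0.0586] rim top z 0.2022 rmax [0.0476 0.0574]
boss n 931 [ 0.6363 -0.0915  0.2082] [ 0.6642 -0.0629  0.2163]
boss c [ 0.6504 -0.077 ] top z 0.2144 radius 0.0415 ang -0.459
TCP [ 0.6123 -0.1225  0.3071]
[ 0.6124 -0.1225  0.3073]
```

```bash
python3 -m handwheel '0 12 -14 0 0 0 10;0 15 -18 0 0 0 10;10 10 -12 0 0 0 10;15 0 0 0 0 0 10;6 0 0 0 0 0 10;0 0 0 0 0 0 10;0 0 0 0 0 0 10;0 0 0 0 0 0 10'
python3 - <<'E'
from h import *
c,M=shot('wrist');cv2.imwrite('pics/w6.png',cv2.resize(c['color'][100:300,220:460],None,fx=3,fy=3))
s,N=shot('side');cv2.imwrite('pics/s6.png',cv2.resize(s['color'][110:230,330:450],None,fx=5,fy=5,interpolation=cv2.INTER_CUBIC))
s,N=shot('scene');cv2.imwrite('pics/c6.png',cv2.resize(s['color'][170:290,240:360],None,fx=5,fy=5,interpolation=cv2.INTER_CUBIC))
print(tool()[:3,3])
E
```

```text
clock: 8.15
position: [0.6497, -0.079, 0.2774]
ee_rot: [0.501, 0.499, -0.501, 0.499]
ft_force: [-0.5, -0.6, -0.6]
grip_width: 0.267
[ 0.64979305 -0.07853187  0.27725565]
```

View pics/w6.png

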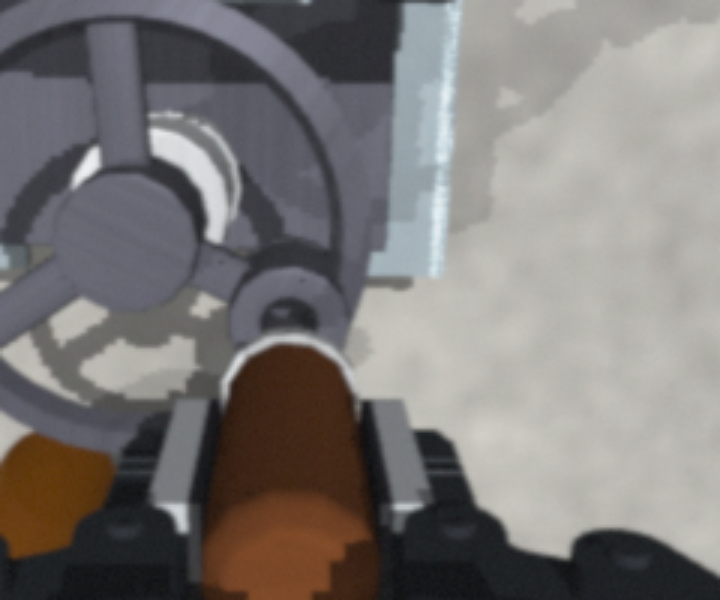

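View pics/s6.png

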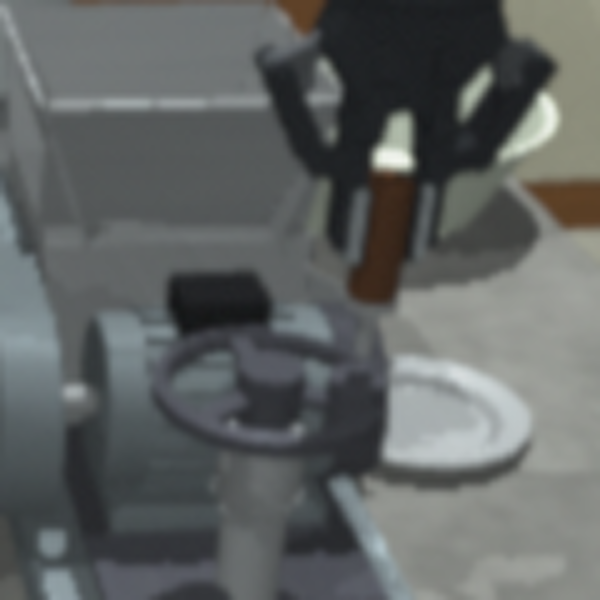

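View pics/c6.png

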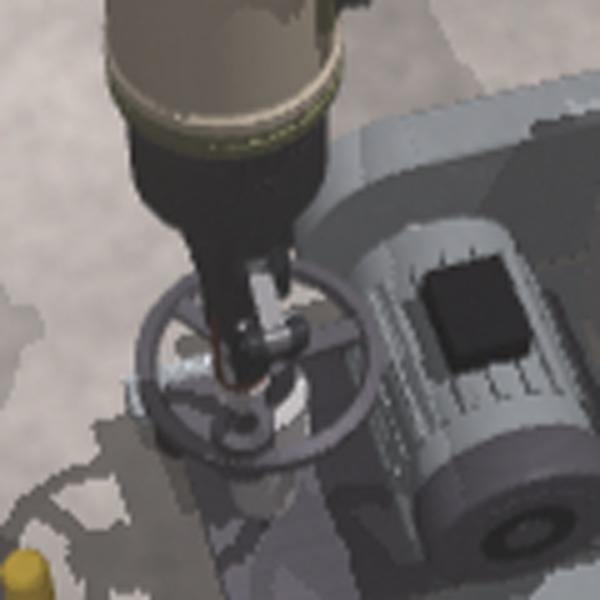

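The wrist crop shows the hole at (288,315) directly in line with the crank axis. I descend gently, watching the force.

```bash
python3 -m handwheel '5 0 0 0 0 0 10;5 0 0 0 0 0 10;4 0 0 0 0 0 10;4 0 0 0 0 0 10;2 0 0 0 0 0 10;0 0 0 0 0 0 10'
```

```text
clock: 8.9
position: [0.6496, -0.0782, 0.2562]
ee_rot: [-0.501, -0.499, 0.501, -0.499]
ft_force: [0.2, -0.5, -0.9]
grip_width: 0.266
```

```bash
python3 -m handwheel '4 0 0 0 0 0 10;4 0 0 0 0 0 10;4 0 0 0 0 0 10;2 0 0 0 0 0 10;0 0 0 0 0 0 10'; python3 -m handwheel '1 0 0 0 0 0 10;1 0 0 0 0 0 10;0 0 0 0 0 0 10'
```

```text
clock: 9.4
position: [0.6495, -0.0782, 0.2421]
ee_rot: [-0.501, -0.499, 0.501, -0.499]
ft_force: [0.0, 0.3, -0.4]
grip_width: 0.265
clock: 9.7
position: [0.6497, -0.0783, 0.2406]
ee_rot: [0.501, 0.499, -0.501, 0.499]
ft_force: [-0.8, 0.1, -1.0]
grip_width: 0.264
```

```bash
python3 -m handwheel '1 0 0 0 0 0 10;1 0 0 0 0 0 10;0 0 0 0 0 0 10'; python3 -m handwheel '1 0 0 0 0 0 10;0 0 0 0 0 0 10';python3 -m handwheel '1 0 0 0 0 0 10;0 0 0 0 0 0 10'
```

```text
clock: 10.0
position: [0.6497, -0.0783, 0.2386]
ee_rot: [0.501, 0.499, -0.501, 0.499]
ft_force: [-0.5, 0.2, -1.5]
grip_width: 0.267
clock: 10.2
position: [0.6498, -0.0783, 0.2382]
ee_rot: [0.501, 0.499, -0.501, 0.499]
ft_force: [-1.7, 0.4, 3.2]
grip_width: 0.267
clock: 10.4
position: [0.6498, -0.0782, 0.2378]
ee_rot: [0.501, 0.499, -0.5, 0.5]
ft_force: [-2.5, 0.2, 7.5]
grip_width: 0.268
```

The crank bottomed at about TCP z 0.238, which matches the expected home height; the force is rising. I wind clockwise in 15° rows while sinking 0.25 mm per row.

```bash
python3 -m handwheel '0.25 -6 9.2 0 0 0 10;0.25 -8.2 7.3 0 0 0 10;0.25 -9.8 4.9 0 0 0 10;0.25 -10.7 2.2 0 0 0 10'; python3 - <<'E'
from h import *
c,M=shot('wrist');cv2.imwrite('pics/w7.png',c['color'][:,:])
o=manip.get_obs();d=o['position'][:2]-[.6122,-.0602];print(o['position'].round(4),o['ft_force'].round(1),np.hypot(*d),np.degrees(-np.arctan2(d[1],d[0])))
E
```

```text
clock: 10.8
position: [0.6157, -0.1022, 0.2369]
ee_rot: [0.502, 0.498, -0.5, 0.5]
ft_force: [0.6, 0.9, 6.5]
grip_width: 0.267
[ 0.6142 -0.1026  0.237 ] [-0.5  0.4  5.1] 0.04243047290811691 87.29464675515986
```

View pics/w7.png

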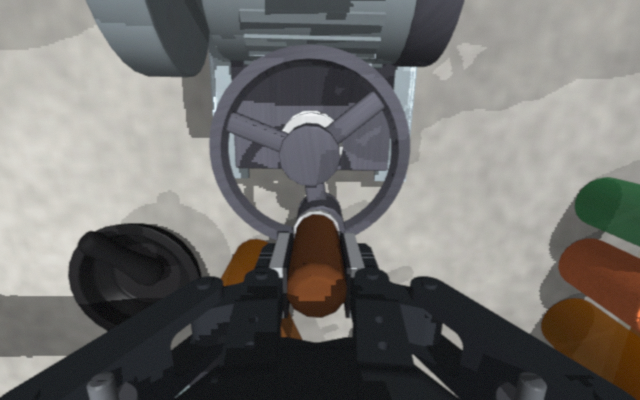

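The wheel turned with the crank: the picture shows the boss under the crank at (320,210) and the hub at (310,155). I continue.

```bash
cat > st.py <<'E'
from h import *
o=manip.get_obs();d=o['position'][:2]-[.6122,-.0602];a=np.arctan2(d[1],d[0]);F=o['ft_force']
print('r',np.hypot(*d).round(4),'psi',np.degrees(-a).round(1),'F tang(drag)',round(-(F[0]*np.sin(a)-F[1]*np.cos(a)),2),'rad',round(F[0]*np.cos(a)+F[1]*np.sin(a),2),'z',F[2].round(1),'Z',o['position'][2].round(4),o['clock'])
E
python3 -m handwheel '0.25 -10.9 -0.6 0 0 0 10;0.25 -10.4 -3.4 0 0 0 10;0.25 -9.2 -6 0 0 0 10;0.25 -7.3 -8.2 0 0 0 10'; python3 st.py
python3 -m handwheel '0.25 -4.9 -9.8 0 0 0 10;0.25 -2.2 -10.7 0 0 0 10;0.25 0.6 -10.9 0 0 0 10;0.25 3.4 -10.4 0 0 0 10';python3 st.py
```

```text
clock: 11.25
position: [0.5778, -0.0839, 0.2359]
ee_rot: [0.502, 0.498, -0.5, 0.5]
ft_force: [2.1, -0.1, 6.0]
grip_width: 0.261
r 0.0418 psi 145.4 F tang(drag) 1.25 rad -1.7 z 6.0 Z 0.2359 11.25
clock: 11.65
position: [0.5747, -0.0418, 0.2349]
ee_rot: [0.501, 0.498, -0.5, 0.5]
ft_force: [0.4, -1.4, 5.8]
grip_width: 0.263
r 0.0417 psi -153.9 F tang(drag) 1.07 rad -0.97 z 5.8 Z 0.2349 11.65
```

```bash
python3 -m handwheel '0.25 6 -9.2 0 0 0 10;0.25 8.2 -7.3 0 0 0 10;0.25 9.8 -4.9 0 0 0 10;0.25 10.7 -2.2 0 0 0 10'; python3 st.py
python3 -m handwheel '0.25 10.9 0.6 0 0 0 10;0.25 10.4 3.4 0 0 0 10;0.25 9.2 6 0 0 0 10;0.25 7.3 8.2 0 0 0 10';python3 st.py
```

```text
clock: 12.05
position: [0.6098, -0.0181, 0.2338]
ee_rot: [0.501, 0.499, -0.5, 0.5]
ft_force: [-0.3, -1.7, 7.1]
grip_width: 0.264
r 0.0422 psi -93.3 F tang(drag) 0.44 rad -1.64 z 7.1 Z 0.2338 12.05
clock: 12.45
position: [0.6476, -0.0361, 0.2327]
ee_rot: [0.501, 0.499, -0.5, 0.5]
ft_force: [-2.6, 0.0, 8.3]
grip_width: 0.269
r 0.0428 psi -34.2 F tang(drag) 1.49 rad -2.18 z 8.3 Z 0.2327 12.45
```

```bash
python3 -m handwheel '0.2 4.9 9.8 0 0 0 10;0.2 2.2 10.7 0 0 0 10;0.2 -0.6 10.9 0 0 0 10;0.2 -3.4 10.4 0 0 0 10'; python3 st.py
python3 -m handwheel '0.25 -6 9.2 0 0 0 10;0.25 -8.2 7.3 0 0 0 10;0.25 -9.8 4.9 0 0 0 10;0.25 -10.7 2.2 0 0 0 10'; python3 st.py
```

```text
clock: 12.85
position: [0.6506, -0.0781, 0.2319]
ee_rot: [0.501, 0.499, -0.5, 0.5]
ft_force: [-1.7, 2.0, 6.3]
grip_width: 0.264
r 0.0423 psi 25.0 F tang(drag) 1.06 rad -2.38 z 6.3 Z 0.2319 12.85
clock: 13.25
position: [0.6156, -0.102, 0.2309]
ee_rot: [0.502, 0.498, -0.5, 0.5]
ft_force: [1.6, 2.1, 5.6]
grip_width: 0.264
r 0.042 psi 85.3 F tang(drag) 1.76 rad -1.97 z 5.6 Z 0.2309 13.25
```

```bash
python3 -m handwheel '0.25 -10.9 -0.6 0 0 0 10;0.25 -10.4 -3.4 0 0 0 10;0.25 -9.2 -6 0 0 0 10;0.25 -7.3 -8.2 0 0 0 10'; python3 st.py
python3 - <<'E'
from h import *
c,M=shot('side');cv2.imwrite('pics/s8.png',cv2.resize(c['color'][150:250,340:440],None,fx=6,fy=6,interpolation=cv2.INTER_CUBIC))
c,M=shot('scene');cv2.imwrite('pics/c8.png',cv2.resize(c['color'][200:300,250:350],None,fx=6,fy=6,interpolation=cv2.INTER_CUBIC))
E
```

```text
clock: 13.65
position: [0.5779, -0.0839, 0.23]
ee_rot: [0.502, 0.498, -0.5, 0.5]
ft_force: [3.4, -0.7, 5.4]
grip_width: 0.267
r 0.0417 psi 145.4 F tang(drag) 2.56 rad -2.39 z 5.4 Z 0.23 13.65
```

View pics/s8.png

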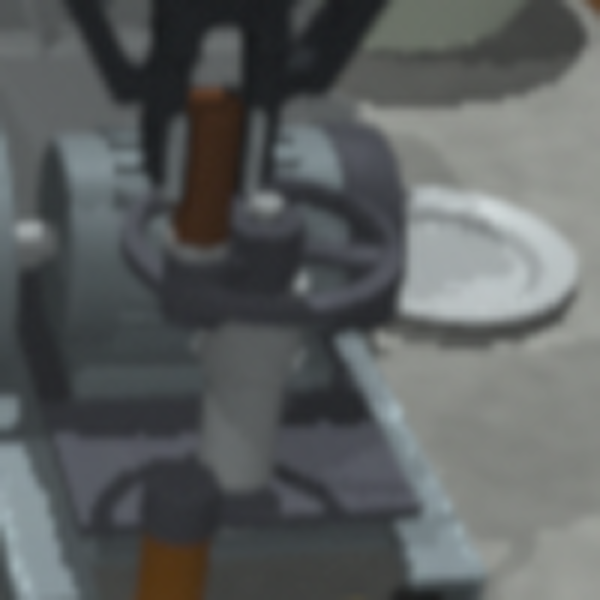

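View pics/c8.png

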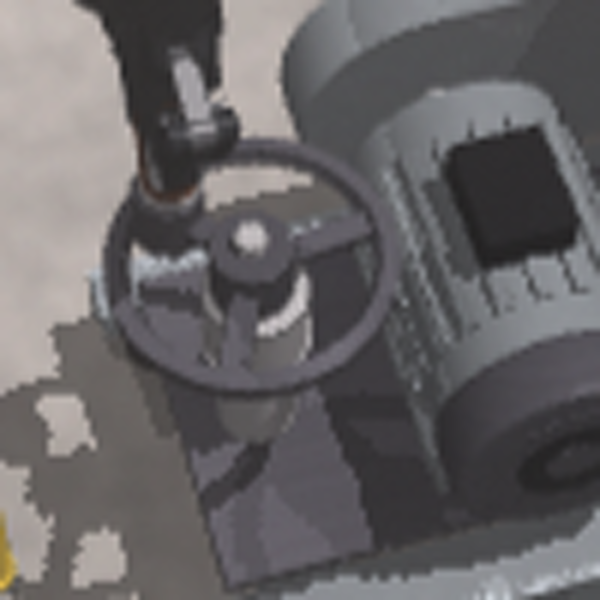

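Both pictures show the handle home in the boss: side (205,250), scene (170,200). The cup is too coarse to read here. The drag is starting to rise, so I continue.

```bash
python3 -m handwheel '0.25 -4.9 -9.8 0 0 0 10;0.25 -2.2 -10.7 0 0 0 10' ;python3 st.py; python3 -m handwheel '0.25 0.6 -10.9 0 0 0 10;0.25 3.4 -10.4 0 0 0 10';python3 st.py;python3 -m handwheel '0.25 6 -9.2 0 0 0 10;0.25 8.2 -7.3 0 0 0 10';python3 st.py; python3 -m handwheel '0.25 9.8 -4.9 0 0 0 10;0.25 10.7 -2.2 0 0 0 10'; python3 st.py
```

```text
clock: 13.95
position: [0.5708, -0.0638, 0.2294]
ee_rot: [0.501, 0.498, -0.501, 0.5]
ft_force: [2.1, -2.8, 6.9]
grip_width: 0.266
r 0.0416 psi 175.0 F tang(drag) 3.02 rad -1.88 z 6.9 Z 0.2294 13.95
clock: 14.15
position: [0.5745, -0.0423, 0.2289]
ee_rot: [0.501, 0.498, -0.501, 0.5]
ft_force: [0.2, -3.7, 7.6]
grip_width: 0.262
r 0.0417 psi -154.5 F tang(drag) 3.3 rad -1.78 z 7.6 Z 0.2289 14.15
clock: 14.35
position: [0.5887, -0.0256, 0.2284]
ee_rot: [0.501, 0.499, -0.501, 0.5]
ft_force: [-2.3, -2.5, 8.9]
grip_width: 0.261
r 0.0418 psi -124.1 F tang(drag) 3.36 rad -0.78 z 8.9 Z 0.2284 14.35
clock: 14.55
position: [0.6092, -0.0184, 0.2278]
ee_rot: [-0.501, -0.499, 0.501, -0.5]
ft_force: [-4.1, -2.9, 9.5]
grip_width: 0.266
r 0.0419 psi -94.1 F tang(drag) 4.28 rad -2.56 z 9.5 Z 0.2278 14.55
```

```bash
python3 -m handwheel '0.22 10.9 0.6 0 0 0 10;0.22 10.4 3.4 0 0 0 10' ;python3 st.py; python3 -m handwheel '0.22 9.2 6 0 0 0 10;0.22 7.3 8.2 0 0 0 10';python3 st.py;python3 -m handwheel '0.22 4.9 9.8 0 0 0 10;0.22 2.2 10.7 0 0 0 10';python3 st.py; python3 -m handwheel '0.22 -0.6 10.9 0 0 0 10;0.22 -3.4 10.4 0 0 0 10'; python3 st.py
```

```text
clock: 14.75
position: [0.6303, -0.0223, 0.2272]
ee_rot: [-0.5, -0.499, 0.501, -0.499]
ft_force: [-7.0, -0.2, 10.3]
grip_width: 0.264
r 0.042 psi -64.5 F tang(drag) 6.23 rad -3.21 z 10.3 Z 0.2272 14.75
clock: 14.95
position: [0.6466, -0.0358, 0.2268]
ee_rot: [-0.5, -0.5, 0.501, -0.499]
ft_force: [-7.9, 2.0, 10.1]
grip_width: 0.267
r 0.0422 psi -35.4 F tang(drag) 6.23 rad -5.3 z 10.1 Z 0.2268 14.95
clock: 15.15
position: [0.6539, -0.0551, 0.2264]
ee_rot: [0.501, 0.5, -0.5, 0.499]
ft_force: [-5.5, 5.8, 11.0]
grip_width: 0.266
r 0.042 psi -7.0 F tang(drag) 6.45 rad -4.7 z 11.0 Z 0.2264 15.15
clock: 15.35
position: [0.6506, -0.0757, 0.2262]
ee_rot: [0.501, 0.5, -0.499, 0.5]
ft_force: [-0.1, 6.7, 8.9]
grip_width: 0.264
r 0.0414 psi 21.9 F tang(drag) 6.15 rad -2.57 z 8.9 Z 0.2262 15.35
```

```bash
python3 -m handwheel '0.22 -6 9.2 0 0 0 10;0.22 -8.2 7.3 0 0 0 10' ;python3 st.py; python3 -m handwheel '0.25 -9.8 4.9 0 0 0 10;0.25 -10.7 2.2 0 0 0 10';python3 st.py
python3 - <<'E'
from h import *
c,M=shot('wrist');cv2.imwrite('pics/w9.png',c['color']);cv2.imwrite('pics/w9c.png',cv2.resize(c['color'][80:200,240:380],None,fx=5,fy=5,interpolation=cv2.INTER_CUBIC))
E
```

```text
clock: 15.55
position: [0.6373, -0.0929, 0.226]
ee_rot: [0.502, 0.499, -0.498, 0.5]
ft_force: [5.5, 5.8, 5.8]
grip_width: 0.267
r 0.0412 psi 52.4 F tang(drag) 7.88 rad -1.3 z 5.8 Z 0.226 15.55
clock: 15.75
position: [0.617, -0.1011, 0.2256]
ee_rot: [0.502, 0.498, -0.499, 0.501]
ft_force: [8.6, 2.6, 5.6]
grip_width: 0.266
r 0.0412 psi 83.3 F tang(drag) 8.81 rad -1.57 z 5.6 Z 0.2256 15.75
```

View pics/w9c.png

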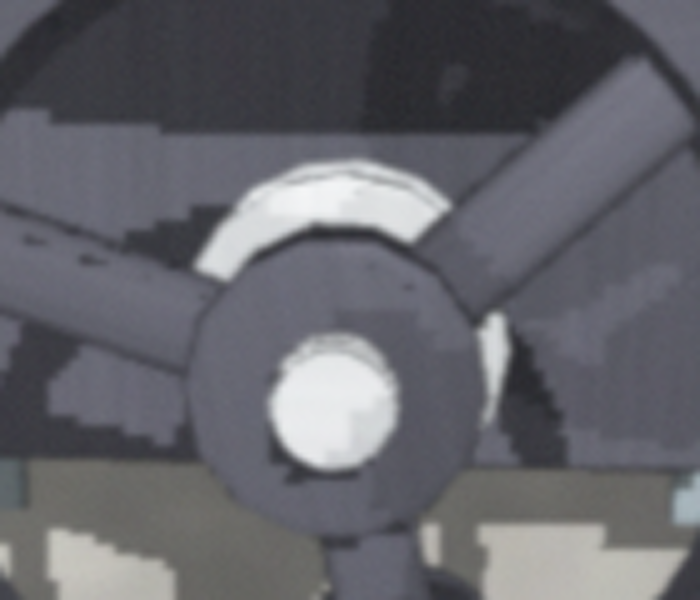

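The hub (330,380) is down on the steel cup (skirt visible at (350,175)), but the bead can't be read from above. I wind another 60°, then let go and look from the side.

```bash
python3 -m handwheel '0.25 -10.9 -0.6 0 0 0 10;0.25 -10.4 -3.4 0 0 0 10' ;python3 st.py; python3 -m handwheel '0.25 -9.2 -6 0 0 0 10;0.25 -7.3 -8.2 0 0 0 10';python3 st.py;  python3 -m handwheel '0 0 0 0 0 0 10;0 0 0 0 0 0 10;0 0 0 0 0 0 10';python3 st.py
```

```text
clock: 16.0
position: [0.5958, -0.0981, 0.2251]
ee_rot: [0.502, 0.497, -0.499, 0.501]
ft_force: [10.0, -2.5, 4.8]
grip_width: 0.261
r 0.0413 psi 113.4 F tang(drag) 10.18 rad -1.64 z 4.8 Z 0.2251 16.0
clock: 16.2
position: [0.5791, -0.0851, 0.2247]
ee_rot: [0.502, 0.497, -0.5, 0.501]
ft_force: [8.9, -4.9, 5.6]
grip_width: 0.264
r 0.0414 psi 143.0 F tang(drag) 9.25 rad -4.2 z 5.6 Z 0.2247 16.2
clock: 16.5
position: [0.5776, -0.0828, 0.2242]
ee_rot: [0.501, 0.499, -0.5, 0.5]
ft_force: [-1.3, 1.6, 10.6]
grip_width: 0.267
r 0.0413 psi 146.9 F tang(drag) -2.03 rad 0.26 z 10.6 Z 0.2242 16.5
```

```bash
python3 -m handwheel '-1 0 0 0 0 0 10;0 0 0 0 0 0 45;0 0 0 0 0 0 45;0 0 0 0 0 0 45;0 0 0 0 0 0 45;0 0 0 0 0 0 45';python3 -m handwheel '-10 0 0 0 0 0 45;-20 0 0 0 0 0 45;-30 0 0 0 0 0 45;-30 0 0 0 0 0 45;0 0 0 0 0 0 45;0 0 0 0 0 0 45'
python3 - <<'E'
from h import *
c,M=shot('wrist');cv2.imwrite('pics/w10.png',c['color'])
c,M=shot('side');cv2.imwrite('pics/s10.png',cv2.resize(c['color'][150:250,340:440],None,fx=6,fy=6,interpolation=cv2.INTER_CUBIC))
print(tool()[:3,3],manip.get_obs()['joint_pos'].round(2))
E
```

```text
clock: 17.1
position: [0.5771, -0.0835, 0.2239]
ee_rot: [-0.501, -0.499, 0.501, -0.499]
ft_force: [-0.8, 0.4, -0.0]
grip_width: 0.526
clock: 17.7
position: [0.5775, -0.0835, 0.3151]
ee_rot: [0.501, 0.499, -0.5, 0.5]
ft_force: [-1.1, 0.7, -0.9]
grip_width: 0.525
[ 0.5768253  -0.08341947  0.31332407] [ 0.1   0.21 -0.04  1.44  0.01  1.49  0.06]
```

View pics/w10.png

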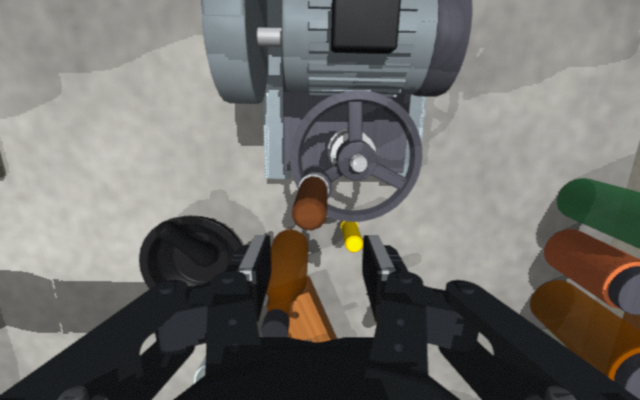

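View pics/s10.png

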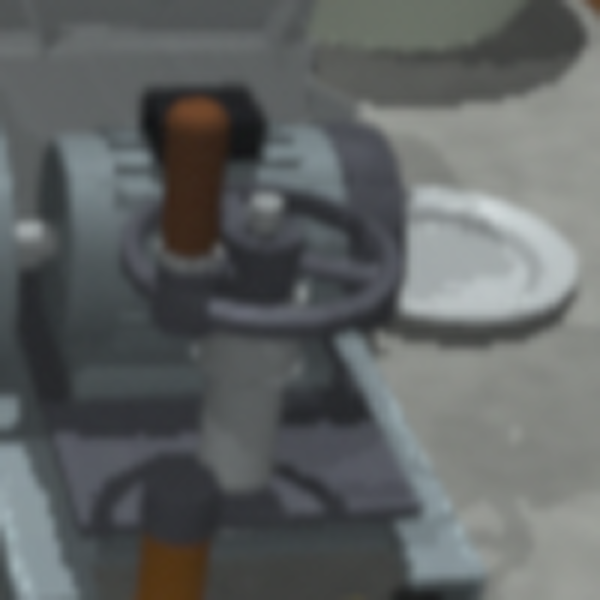

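The wrist picture shows the handle upright in the boss at (312,200), with the hub at (358,160) and spindle end proud of it. The side view shows the same, with the flange seated at (190,255). To measure the cup's travel, I compare the depth of its visible steel top before (w4) and now.

```bash
python3 - <<'E'
from h import *
def ana(W,im,k):
    d=np.hypot(W[...,0]-k[0],W[...,1]-k[1])
    print('rimz',np.nanmedian(W[...,2][(d>.050)&(d<.056)&(W[...,2]>.17)]).round(4))
    m=(d<.0245)&(W[...,2]>.10)&(W[...,2]<.2)
    z=W[m][:,2]; h,e=np.histogram(z,bins=np.arange(.12,.2,.002)); print([(round(a,3),int(b)) for a,b in zip(e,h) if b])
    sp=(d<.02)&(W[...,2]>.19); print('top', np.percentile(W[sp][:,2],[50,95,99]).round(4))
a=np.load('w4.npz'); c={'depth':a['d'],'camera_matrix':a['K']}
ana(cloud(c,a['M']),a['im'],(.6132,-.0586))
c,M=shot('wrist');np.savez('w10.npz',d=c['depth'],M=M,K=c['camera_matrix'],im=c['color']);W=cloud(c,M)
ana(W,c['color'],(.6132,-.0586))
cv2.imwrite('pics/cmp.png',np.hstack([cv2.resize(a['im'][70:160,270:360],(390,390),interpolation=cv2.INTER_CUBIC),cv2.resize(c['color'][110:200,310:400],(390,390),interpolation=cv2.INTER_CUBIC)]))
E
```

```text
rimz 0.3484
[(np.float64(0.17), 35), (np.float64(0.172), 201), (np.float64(0.174), 12), (np.float64(0.196), 1), (np.float64(0.198), 55)]
top [0.2114 0.2126 0.2131]
rimz 0.2671
[(np.float64(0.132), 11), (np.float64(0.134), 61), (np.float64(0.136), 8), (np.float64(0.138), 4), (np.float64(0.14), 8), (np.float64(0.142), 4), (np.float64(0.144), 5), (np.float64(0.146), 9), (np.float64(0.148), 5), (np.float64(0.15), 4), (np.float64(0.152), 11), (np.float64(0.154), 6), (np.float64(0.156), 7), (np.float64(0.158), 7), (np.float64(0.16), 3), (np.float64(0.162), 5), (np.float64(0.164), 11), (np.float64(0.166), 166), (np.float64(0.168), 122), (np.float64(0.17), 7), (np.float64(0.172), 6), (np.float64(0.174), 11), (np.float64(0.176), 6), (np.float64(0.178), 6), (np.float64(0.18), 8), (np.float64(0.182), 9), (np.float64(0.184), 35), (np.float64(0.186), 268), (np.float64(0.188), 65), (np.float64(0.19), 8), (np.float64(0.192), 12), (np.float64(0.194), 22), (np.float64(0.196), 583), (np.float64(0.198), 403)]
top [0.3801 0.4088 0.412 ]
```

View pics/cmp.png

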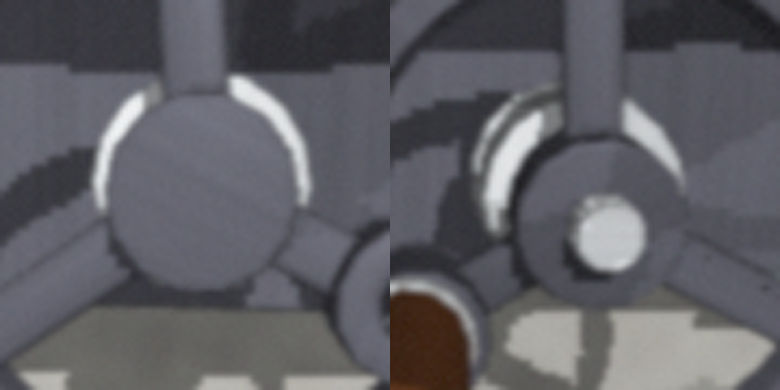

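```bash
python3 - <<'E'
from h import *
Ws=[]
for n in ['w4','w10']:
    a=np.load(n+'.npz'); W=cloud({'depth':a['d'],'camera_matrix':a['K']},a['M']);Ws.append(W)
    d=np.hypot(W[...,0]-.6132,W[...,1]+.0586);z=W[...,2]
    lo,hi=(.169,.176) if n=='w4' else (.163,.172)
    t=z[(d<.026)&(z>lo)&(z<hi)]; print(n,'cup top',len(t),np.median(t).round(4),t.std().round(4))
    r=z[(d>.049)&(d<.056)&(z>.185)&(z<.207)]; print(' rim top',np.median(r).round(4))
    f=W.reshape(-1,3)
    for nm,b in [('motor/box',(.58,.65,-.02,.06,.18,.23)),('deck',(.56,.67,-.03,-.0,.02,.1)),('steelbase',(.52,.70,-.12,-.0,.02,.08)),('bench',(.45,.5,-.15,-.05,-.02,.02)),('bench2',(.74,.8,-.1,-.0,-.02,.02))]:
        q=f[(f[:,0]>b[0])&(f[:,0]<b[1])&(f[:,1]>b[2])&(f[:,1]<b[3])&(f[:,2]>b[4])&(f[:,2]<b[5])]
        if len(q): print('  ',nm,len(q),np.percentile(q[:,2],[10,50,90]).round(4))
    s=z[(d<.009)&(z>.19)&(z<.215)]; h,e=np.histogram(s,bins=np.arange(.19,.216,.001)); print('  hub/spindle',[(round(float(x),3),int(y)) for x,y in zip(e,h) if y])
E
```

```text
w4 cup top 248 0.1728 0.0007
 rim top 0.2027
   motor/box 1784 [0.1997 0.2021 0.2035]
   deck 2098 [0.0753 0.0763 0.0773]
   steelbase 6328 [0.0746 0.0763 0.0775]
   bench 2399 [-0.0009  0.0001  0.0012]
   bench2 3252 [-0.0011  0.      0.0011]
  hub/spindle [(0.209, 5), (0.21, 86), (0.211, 249), (0.212, 127), (0.213, 14)]
w10 cup top 307 0.1678 0.001
 rim top 0.189
   motor/box 5666 [0.183  0.2006 0.2023]
   deck 1083 [0.0753 0.0763 0.0773]
   steelbase 6482 [0.05   0.0762 0.0774]
   bench 2259 [-0.001   0.0001  0.0012]
   bench2 2954 [-0.0011 -0.      0.0011]
  hub/spindle [(0.196, 11), (0.197, 60), (0.198, 45), (0.199, 14), (0.2, 2), (0.201, 2), (0.202, 3), (0.203, 6), (0.205, 8), (0.206, 13), (0.207, 13), (0.208, 15), (0.209, 82), (0.21, 67), (0.211, 18)]
```

By depth the cup has sunk 5.0 mm (0.1728 → 0.1678; bench and deck readings unchanged). That agrees with about 10 N of drag. It is in tolerance but about 1 mm short of level, so I re-grip and add about 60°.

```bash
python3 -m handwheel '30 0.5 0 0 0 0 45;30 0 0 0 0 0 45;20 0 0 0 0 0 45;8 0 0 0 0 0 45;0 0 0 0 0 0 45;0 0 0 0 0 0 45' ;python3 -m handwheel '0 0 0 0 0 0 10;0 0 0 0 0 0 10;0 0 0 0 0 0 10;0 0 0 0 0 0 10;0 0 0 0 0 0 10' 60; python3 st.py
```

```text
clock: 18.45
position: [0.578, -0.0835, 0.227]
ee_rot: [0.501, 0.499, -0.5, 0.5]
ft_force: [-0.0, -0.1, -0.5]
grip_width: 0.528
clock: 18.95
position: [0.5783, -0.0835, 0.2272]
ee_rot: [0.501, 0.499, -0.5, 0.5]
ft_force: [-0.2, -0.1, 6.2]
grip_width: 0.264
r 0.0411 psi 145.5 F tang(drag) -0.04 rad 0.2 z 6.2 Z 0.2272 18.95
```

```bash
python3 -m handwheel '0.25 -4.9 -9.8 0 0 0 10;0.25 -2.2 -10.7 0 0 0 10' ;python3 st.py; python3 -m handwheel '0.25 0.6 -10.9 0 0 0 10;0.25 3.4 -10.4 0 0 0 10';python3 st.py;python3 -m handwheel '0 0 0 0 0 0 10;0 0 0 0 0 0 10;0 0 0 0 0 0 10';python3 st.py
```

```text
clock: 19.15
position: [0.5717, -0.0663, 0.227]
ee_rot: [-0.502, -0.496, 0.502, -0.5]
ft_force: [4.4, -9.9, 4.6]
grip_width: 0.264
r 0.041 psi 171.4 F tang(drag) 10.42 rad -2.85 z 4.6 Z 0.227 19.15
clock: 19.35
position: [0.5746, -0.0453, 0.2263]
ee_rot: [-0.501, -0.497, 0.503, -0.5]
ft_force: [-3.3, -10.6, 8.8]
grip_width: 0.266
r 0.0404 psi -158.4 F tang(drag) 11.05 rad -0.77 z 8.8 Z 0.2263 19.35
clock: 19.65
position: [0.5758, -0.0412, 0.2263]
ee_rot: [0.502, 0.499, -0.5, 0.5]
ft_force: [0.7, 0.3, 5.7]
grip_width: 0.268
r 0.0411 psi -152.5 F tang(drag) -0.63 rad -0.46 z 5.7 Z 0.2263 19.65
```

```bash
python3 -m handwheel '0 0 0 0 0 0 45;0 0 0 0 0 0 45;0 0 0 0 0 0 45;0 0 0 0 0 0 45;0 0 0 0 0 0 45';python3 -m handwheel '-10 0 0 0 0 0 45;-20 0 0 0 0 0 45;-30 0 0 0 0 0 45;-30 0 0 0 0 0 45;0 20 20 0 0 0 45;0 20 30 0 0 0 45;0 0 15 0 0 0 45;0 0 0 0 0 0 45'; python3 -m handwheel '0 0 0 0 0 0 45'
python3 - <<'E'
from h import *
c,M=shot('wrist');cv2.imwrite('pics/w11.png',c['color']);W=cloud(c,M)
d=np.hypot(W[...,0]-.6132,W[...,1]+.0586);z=W[...,2]
t=z[(d<.026)&(z>.16)&(z<.173)]; print('cup top',len(t),np.median(t).round(4),t.std().round(4)); print(np.histogram(t,bins=np.arange(.16,.174,.001))[0])
r=z[(d>.049)&(d<.056)&(z>.18)&(z<.207)]; print(' rim top',np.median(r).round(4))
b=(W[...,0]>.45)&(W[...,0]<.5)&(W[...,1]>-.15)&(W[...,1]<-.05)&(np.abs(z)<.02);print('bench',np.median(z[b]))
# boss & flange
p=(.6132-.0375,-.0586+.019)
e=np.hypot(W[...,0]-p[0],W[...,1]-p[1]); q=z[(e<.02)&(z>.185)&(z<.29)]; h,ed=np.histogram(q,bins=np.arange(.185,.29,.002)); print([(round(float(x),3),int(y)) for x,y in zip(ed,h) if y>3])
c,M=shot('side');cv2.imwrite('pics/s11.png',cv2.resize(c['color'][150:250,340:440],None,fx=6,fy=6,interpolation=cv2.INTER_CUBIC))
c,M=shot('scene');cv2.imwrite('pics/c11.png',c['color'])
print(tool()[:3,3])
E
```

```text
clock: 20.15
position: [0.5746, -0.0417, 0.2249]
ee_rot: [-0.501, -0.499, 0.501, -0.499]
ft_force: [0.0, 0.6, 0.1]
grip_width: 0.524
clock: 20.95
position: [0.6142, -0.1097, 0.3152]
ee_rot: [-0.501, -0.498, 0.502, -0.498]
ft_force: [-1.0, -0.4, -1.1]
grip_width: 0.524
clock: 21.05
position: [0.6142, -0.1062, 0.3155]
ee_rot: [0.501, 0.499, -0.501, 0.499]
ft_force: [-0.2, 0.7, -0.4]
grip_width: 0.528
cup top 288 0.1669 0.0008
[  0   0   0   0   1  26 123 109  26   2   0   1   0]
 rim top 0.188
bench 0.00016629181038491092
[(0.185, 102), (0.187, 52), (0.189, 21), (0.191, 12), (0.193, 4), (0.195, 12), (0.197, 116), (0.199, 54), (0.201, 19), (0.203, 68), (0.205, 12), (0.207, 7), (0.209, 15), (0.211, 14), (0.213, 7), (0.215, 14), (0.217, 12), (0.219, 12), (0.221, 17), (0.223, 13), (0.225, 12), (0.227, 18), (0.229, 16), (0.231, 13), (0.233, 17), (0.235, 18), (0.237, 15), (0.239, 19), (0.241, 15), (0.243, 21), (0.245, 21), (0.247, 15), (0.249, 20), (0.251, 24), (0.253, 22), (0.255, 16), (0.257, 22), (0.259, 50), (0.261, 214), (0.263, 499), (0.265, 456), (0.267, 5)]
[ 0.61436083 -0.10527507  0.3155827 ]
```

View pics/w11.png

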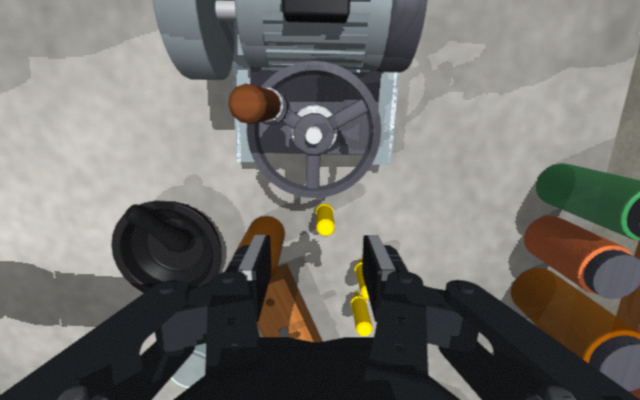

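View pics/s11.png

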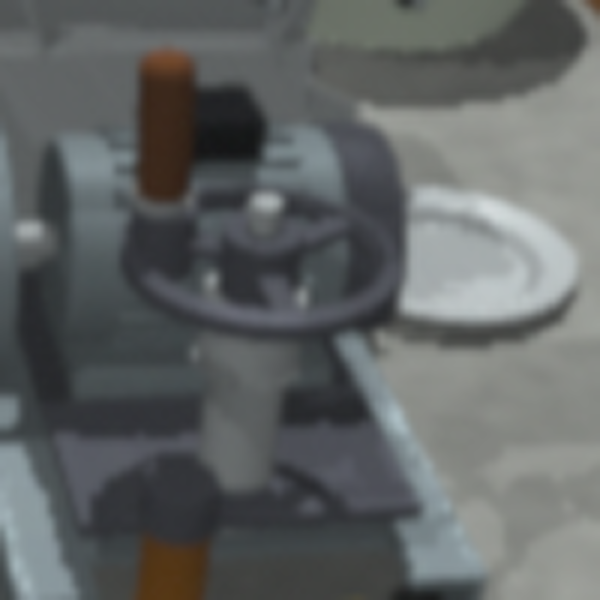

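View pics/c11.png

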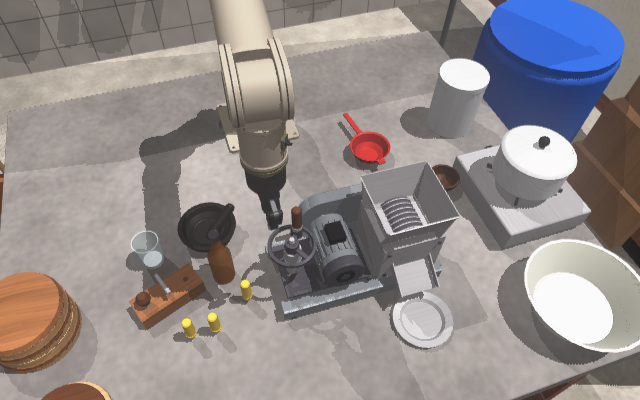

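All three pictures show the handle upright and seated: wrist (262,104), side (165,125), scene (296,215). The bottle, cobek, tumbler and yellow ones are where they were. The cup is down 5.9 mm and the handle top is at about 0.265, which matches fully home.

```bash
python3 -c "
from h import *
print(hand_in())"
```

```text
the job is handed in; nothing more can be done
None
```

The job is handed in. The spring is wound firm, and the crank handle is standing fully home in the handwheel with the gripper clear of it.

- **Crank:** I took the wooden-grip crank from the tool block and seated it fully in the socket; I stopped at about 7.5 N when it bottomed. In the end its top stands about 265 mm above the bench, as it should when fully home.
- **Winding:** I wound the wheel clockwise about 2.5 turns in two stages. After the first stage I let go, found the cup about 1 mm short, gripped the handle again and added roughly a sixth of a turn.
- **Spring cup:** It sank 5.9 mm (from 172.8 to 166.9 mm above the bench), against the 6 mm target and the 4 to 8 mm allowed. The push on the handle at the end was about 11 N, which fits a firm spring. The cup stayed down after I let go.
- **Not checked directly:** No camera could see the skirt against the bead, so "level" comes from the cup's measured depth and the force. The depth readings scatter by just under 1 mm. The drag rose a little more gradually than the stated rate, but the final force and depth agree.
- **Bench:** Nothing else looks moved or knocked over in the final pictures. The clock was at about 21 s.

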